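Change over the bench till trays

ROBOT

A 6-joint arm with a two-finger parallel gripper is mounted at the origin on the work surface. World frame = base frame: x ahead of the robot, y to its left, z up, the work surface at z = 0. Lengths are in m, angles in rad, forces in N, time in s.
With the tool pointing down it reaches from about 0.275 to 0.85 m from the base axis. Payload 5.2 kg.
Tool frame: the origin (TCP) lies between the finger pads; the fingertips stand 22 mm ahead of it and the grasp point (between the pads) lies 3 mm ahead of it; z points along the fingers, y is the direction in which the jaws open and shut (so a half turn about z gives the same grasp; the last joint's range is limited). The gripper opens to 85 mm and grips with 20 to 120 N. Pads are 22 mm wide; open, the fingers measure 114 mm over their backs; the gripper's body (76 mm by 85 mm) begins 54 mm behind the grasp point. The pads swing forward as they close: fully open they stand 13 mm farther back than shut.
Start: joints at [-1.391, 0.259, 1.535, -0, 1.348, -0.203], TCP at [0.205, -0.51, 0.253] pointing down, gripper open.
Joint ranges: [-3.14, 3.14], [-0.91, 2.08], [0.19, 2.58], [-1.22, 4.36], [0.22, 2.71], [-3.12, 3.12]. Speed limits (rad/s): [2.57, 2.57, 3.14, 3.14, 3.14, 3.14].

INTERFACE

Orientations are given as a unit quaternion [w, x, y, z].
In Python, from station import arm gives the robot as it stands.
- The arm moves only by the shell command python3 -m crank 'ROWS' [FORCE]. ROWS is JSON, a list of rows, each a list of 3 entries, a list of its own where there are three numbers: the closure, from 0 (fully open) to 1 (shut), then the shift along the tool's x, y, z in mm, then the turn, a rotation vector about the tool's x, y, z in rad. In form: [[claw, [dx, dy, dz], [rx, ry, rz]], ...]. A call has 1 to 5 rows; each row is the pose to reach, as a shift and turn from the pose commanded when the call began, along the tool's axes at that moment; what a row does not reach only later rows make up. A row lasts 1/10 s, in which the tool goes at most 50 mm and 8.59 degrees, less where a joint would pass 70% of its speed; a pose out of reach is approached as far as the arm can. A call with a gripper value outside its range is refused whole. The fingers move at their own pace and stop on an object; FORCE is the grip in N (left out, the last holds). Time passes only in rows, so rows that repeat a pose let the fingers close. It gives the time, the measured TCP pose, the force and the opening at its end, in the units of the state.
- arm.state(): the state, without advancing time (a new reading comes with each control period).
- arm.capture(name): name is "side" or "top"; returns the picture (420x560x3 uint8, red, green, blue); there is no depth.
- arm.camera_model(name): a dict with "vfov" (degrees; the focal length in pixels is half the picture's height over the tangent of half this angle, whatever the lens; pixels are square), "cx", "cy" (the principal point, pixels), "dist" ([k1, k2, p1, p2, k3] as OpenCV has them; the pictures are not rectified), "xyz" and "rotation" of the camera in the world. Camera axes: x right, y down, z forward; pixel columns grow to the right and rows downward; lengths in m; the calibration is good to about 2 mm. A picture is of the moment at which its call begins. camera_model takes no time and is no camera call.
- arm.job_done(): hands the job in, once; it reports no verdict.
Trained networks look in the newest picture that a camera, given by its name, has taken for a name from the list of things; names that differ only in an ending like _2 or _b are one class to them, and where a whole thing is asked for, a point or a joint stands for the part that bears it (a point fixed in the world has none). Each returns a list of dicts, best first, with "p" (0 to 1); they miss things now and then, are a little off and sometimes report something else, mostly with a low value. They report only what shows in the picture. A call takes as long as a camera call.
- arm.boxes_of(camera, query): "pixel" ([row, column] in pixels, amid what is visible of it).
- arm.mark_of(camera, query): "pixel" ([row, column] in pixels: a listed point, or the origin of a listed thing).
The state is a dict: "t": time; "joint_positions": joint angles; "joint_velocities": joint speeds; "joint_efforts": joint torques, N m; "eef_pos": TCP position; "eef_rot": TCP orientation; "ft_force": force on the tool from outside, world axes, zero at the start; "ft_torque": the same for the moment, N m; "gripper_width": opening from 0.0 (shut) to 1.0 (fully open).
Only numpy, scipy, OpenCV 4.12 (cv2) and the standard library are available. Lean on these libraries where they do the work, as an engineer would, in place of code of your own. Each camera call takes 0.05 s, during which the arm holds its last target. There are 200 camera calls.

TASK

Two tool trays sit on the joiner's bench: with a fingertip, push the open red-fronted tray fully home first, then hook a fingertip behind the upright lip of the blue-fronted tray and draw it all the way out to its stop, so that the chisel in it can be reached. Do not pinch the fronts between the fingers, do not touch the chisel (it stays lying in its tray), leave the gauge, glue bottle and dovetailed board where they are, and finish with the hand clear.

Things in the scene. Friction and masses are not known exactly. Their poses are not given: they have to be found in the camera images.
- red_till: Fixed wooden housing of the tray with the red front: 190 long (x) x 140 wide (y) x 58 mm high, roofed, open only at its front end (-x). Origin at the centre of its underside, on the bench; its own -x axis is the direction in which the tray comes out.
- red_tray (a joint): How far the red-fronted tray is out of its housing along the housing's -x axis, in m: 0 = fully home, 0.130 = fully out against its stop. It slides stiffly (about 2.5 N of friction, plus a little drag with speed) and stays where it is left. At the start it has been left 50 to 100 mm out.
- red_hook (a point): Middle of the inner face (towards the housing) of the red tray's upright front lip, 35 mm above the bench; moves with the tray, axes as the housing's. Behind it is a finger pocket 58 mm long (x), 116 mm wide (y), open above and at both sides, floor 15 mm above the bench, ending at the tool compartment's divider (top at 46 mm). The roof never covers the pocket.
- red_push (a point): Point at the middle of the outer face (towards the robot) of the red front, 30 mm above the bench; moves with the tray, axes parallel to the housing's. The front is painted red, 14 mm thick, 124 mm wide, from 7 up to 52 mm (its inner 7 mm, 116 mm wide, up to 55 mm) above the bench. Pushing here towards the housing (+x of the housing) slides the tray home.
- blue_till: Fixed wooden housing of the tray with the blue front: 190 long (x) x 140 wide (y) x 58 mm high, roofed, open only at its front end (-x). Origin at the centre of its underside, on the bench; its own -x axis is the direction in which the tray comes out.
- blue_tray (a joint): How far the blue-fronted tray is out of its housing along the housing's -x axis, in m: 0 = fully home, 0.130 = fully out against its stop. It slides stiffly (about 2.5 N of friction, plus a little drag with speed) and stays where it is left. At the start it is home, or up to 8 mm ajar.
- blue_hook (a point): Middle of the inner face (towards the housing) of the blue tray's upright front lip, 35 mm above the bench; moves with the tray, axes as the housing's. Behind it is a finger pocket 58 mm long (x), 116 mm wide (y), open above and at both sides, floor 15 mm above the bench, ending at the tool compartment's divider (top at 46 mm). The roof never covers the pocket.
- blue_push (a point): Point at the middle of the outer face (towards the robot) of the blue front, 30 mm above the bench; moves with the tray, axes parallel to the housing's. The front is painted blue, 14 mm thick, 124 mm wide, from 7 up to 52 mm (its inner 7 mm, 116 mm wide, up to 55 mm) above the bench. Pushing here towards the housing (+x of the housing) slides the tray home.
- blue_bay (a point): Centre of the floor of the blue tray's tool compartment (175 x 104 mm inside, walls 31 mm above this floor), axes parallel to the housing's, z up. Under the roof while the tray is home.
- chisel_mid (a point): Middle of a loose bench chisel, 140 mm long, 20 mm thick handle, lying lengthwise on the floor of the blue tray's compartment (hidden under the roof at the start). It rides out with the tray and is not to be touched.
- gauge_mid (a point): Bystander: a loose wooden marking gauge standing on its 55 x 65 x 24 mm dark stock with an upright 18 mm square stem, 174 mm high in all. Point on its axis 50 mm above the bench.
- glue_mid (a point): Bystander: a loose yellow glue bottle with a red cap, 48 mm across, 95 mm high, standing between the housings. Point at its centre, 47 mm above the bench.
- board_mid (a point): Bystander: a loose light-wood board with dovetails cut on one end, about 122 x 70 x 20 mm, lying flat. Point at the centre of its main part, 10 mm above the bench.
- chisel: The loose chisel itself: handle towards its own -x, blade towards +x; origin under its middle, 10.5 mm below chisel_mid.

How it is judged:
On the way, in this order (a step that is already met when the one before it is completed fails the run):
1. the red tray is pushed fully home while the blue one is still in (value of joint red_tray below 0.004 m and value of joint blue_tray below 0.02 m), for 0.1 s.
2. a finger behind the blue lip has drawn the tray at least 30 mm out (contact force between the fingers and blue_tray_c0 above 0.5 N and value of joint blue_tray above 0.03 m), for 0.05 s.
3. the blue tray is fully out at its stop (value of joint blue_tray above 0.124 m), for 0.1 s.
At the end, for the whole second after the job is handed in: The red tray is home (within 4 mm), the blue tray is out to within 6 mm of its 130 mm stop and at rest, and the chisel lies on the floor of the blue tray (value of joint red_tray below 0.004 m and value of joint blue_tray above 0.124 m and velocity of joint blue_tray between -0.01 and 0.01 m/s and z of chisel_mid in the frame of blue_bay between 0 and 0.022 m and x of chisel_mid in the frame of blue_bay between -0.085 and 0.085 m and y of chisel_mid in the frame of blue_bay between -0.055 and 0.055 m); the robot touches nothing.
It fails at once if the blue front is pinched between the fingers (contact force between the fingers and blue_tray_c0 above 2 N and contact force between the fingers and blue_tray_c1 above 2 N).
It fails at once if the red front is pinched between the fingers (contact force between the fingers and red_tray_c0 above 2 N and contact force between the fingers and red_tray_c1 above 2 N).
It fails at once if the chisel is lifted (z of chisel_mid in the frame of blue_bay above 0.03 m).
It fails at once if the chisel is touched by the fingers (contact force between the fingers and chisel above 1 N).
It fails at once if a bystander is moved by more than 15 mm (distance of any of gauge_mid, glue_mid, board_mid from where it was at the start of the episode above 0.015 m).
It also fails if it takes over 51 s, if anything falls off the work surface, if the arm or the gripper's body presses on something with over 40 N, if the wrist force passes 120 N, or if a joint passes its speed limit or range.

## Working session

There is one attempt and no reset: what is moved stays moved. The work goes in short steps, Python scripts to look and compute and a shell command to move; the robot and the scene stay as the last step left them, time stands still between calls to the robot, and variables do not carry over. Pictures are saved under pics/ and viewed, about 8 in all and at most 12, crops included, and the job is handed in when it is done.

```bash
ls; mkdir -p pics
cat > h.py <<'E'
import numpy as np, cv2
from station import arm
from scipy.spatial.transform import Rotation as R
def cam(n):
    m=arm.camera_model(n); f=210/np.tan(np.radians(m['vfov'])/2)
    K=np.array([[f,0,m['cx']],[0,f,m['cy']],[0,0,1]]); return K,np.array(m['dist'],float),np.array(m['xyz']),m['rotation']
def rotm(r):
    r=np.array(r,float); return r if r.shape==(3,3) else R.from_quat(np.r_[r[1:],r[0]]).as_matrix()
def ray(n,px):
    K,d,o,r=cam(n); u=cv2.undistortPoints(np.array([[[px[1],px[0]]]],float),K,d)[0,0]
    return o,rotm(r)@np.r_[u,1]
def at_z(n,px,z):
    o,v=ray(n,px); return o+v*(z-o[2])/v[2]
def tri(p1,p2):
    (a,u),(b,v)=ray('top',p1),ray('side',p2)
    s,t=np.linalg.lstsq(np.c_[u,-v],b-a,rcond=None)[0]; return (a+s*u+b+t*v)/2,np.linalg.norm(a+s*u-b-t*v)
def save(n,f):
    im=arm.capture(n); cv2.imwrite('pics/'+f,im[:,:,::-1]); return im
E
python3 - <<'E'
from h import *
a=save('top','t0.png');b=save('side','s0.png')
cv2.imwrite('pics/0.png',np.vstack([a,b])[:,:,::-1][:, :])
for n in('top','side'):print(n,arm.camera_model(n))
Z=dict(red_till=0,blue_till=0,red_hook=.035,red_push=.03,blue_hook=.035,blue_push=.03,gauge_mid=.05,glue_mid=.047,board_mid=.01)
for q,z in Z.items():
    r={n:arm.mark_of(n,q)[:2] for n in('top','side')}
    for n in r:
        for d in r[n]: print(q,n,round(d['p'],2),np.round(d['pixel']),at_z(n,d['pixel'],z).round(3))
    if r['top'] and r['side']:
        p,e=tri(r['top'][0]['pixel'],r['side'][0]['pixel']);print('   tri',p.round(3),e.round(4))
print(arm.state())
E
```

```text
pics
top {'vfov': 54.36937894696178, 'cx': 279.0488501314858, 'cy': 200.44221085020058, 'dist': array([-0.07959066,  0.        ,  0.        ,  0.        ,  0.        ]), 'xyz': array([ 0.44314775, -0.01287333,  1.1549927 ]), 'rotation': array([ 0.07335835, -0.69954655,  0.70816009, -0.06133892])}
side {'vfov': 52.668751884956265, 'cx': 271.9664122583631, 'cy': 203.70553396625579, 'dist': array([-0.07904503,  0.        ,  0.        ,  0.        ,  0.        ]), 'xyz': array([0.45366017, 0.73807306, 0.94580644]), 'rotation': array([ 0.05004141, -0.12138455,  0.93086174, -0.34096638])}
red_till top 0.8 [174. 334.] [ 0.743 -0.154  0.   ]
red_till top 0.45 [168. 218.] [0.767 0.185 0.   ]
red_till side 0.6 [167. 263.] [ 0.739 -0.174  0.   ]
   tri [ 0.734 -0.151  0.025] 0.0044
blue_till top 0.93 [170. 215.] [0.761 0.192 0.   ]
blue_till side 0.92 [263. 217.] [ 0.759  0.198 -0.   ]
   tri [ 0.762  0.194 -0.008] 0.002
red_hook top 0.63 [250. 317.] [ 0.521 -0.097  0.035]
red_hook top 0.33 [254. 313.] [ 0.51  -0.085  0.035]
red_hook side 0.81 [189. 326.] [ 0.528 -0.099  0.035]
   tri [ 0.524 -
[... 780 characters left out ...]
 ]
{'t': 1.0, 'joint_positions': array([-1.39079479e+00,  2.58579515e-01,  1.53502747e+00,  2.73025887e-05,
        1.34796514e+00, -2.02789366e-01]), 'joint_velocities': array([ 0.00167478,  0.00059133, -0.00137545,  0.00217158, -0.00142312,
        0.0005754 ]), 'joint_efforts': array([-1.56498038e-05, -4.45928943e+01, -2.90903950e+01, -2.12423170e-04,
        5.54180224e-04,  2.60048303e-07]), 'eef_pos': array([ 0.20546731, -0.51018409,  0.25330973]), 'eef_rot': array([1.04173028e-05, 9.81740309e-01, 1.90226089e-01, 1.31959718e-05]), 'ft_force': array([-0.17973115,  0.10501448, -0.18403098]), 'ft_torque': array([-0.00895498,  0.01280128,  0.02619797]), 'gripper_width': 1.0070045317538485}
```

View pics/t0.png

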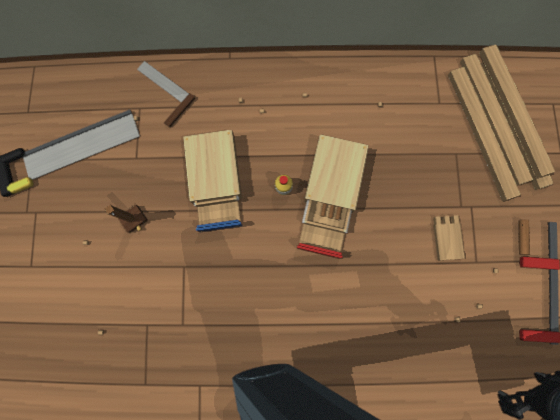

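View pics/s0.png

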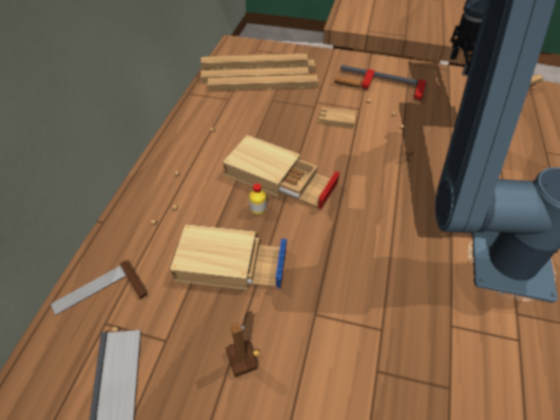

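The top view shows the red front at about (251, 320), out of its housing, and the blue front at (226, 219), nearly home. The glue bottle is at (184, 283), the gauge at (215, 128) and the board at (240, 449). The side view agrees. Next I refine the axes from the painted fronts and the roofs.

Run:
```python
from h import *
im=cv2.imread('pics/t0.png'); hsv=cv2.cvtColor(im,cv2.COLOR_BGR2HSV).astype(int); H,S,V=hsv[...,0],hsv[...,1],hsv[...,2]
def line(m,z,name):
    n,l,s,c=cv2.connectedComponentsWithStats(m.astype(np.uint8)); k=1+s[1:,4].argmax(); m=l==k
    y,x=np.nonzero(m); box=cv2.boxPoints(cv2.minAreaRect(np.c_[x,y].astype(np.float32)))
    P=np.array([at_z('top',(b[1],b[0]),z)[:2] for b in box]); d=[P[(i+1)%4]-P[i] for i in range(4)]
    print(name,s[k][4],'box',box.round(0).tolist(),'world',P.round(3).tolist(),'centre',P.mean(0).round(3))
    for v in d[:2]: print('   len',np.linalg.norm(v).round(3),'ang',np.arctan2(v[1],v[0]).round(3))
reg=np.zeros(H.shape,bool)
r=reg.copy(); r[235:265,285:355]=1; line(r&((H<6)|(H>174))&(S>150)&(V>60),.052,'red')
b=reg.copy(); b[210:240,185:255]=1; line(b&(H>100)&(H<130)&(S>100),.052,'blue')
print(hsv[170,211],hsv[170,338],hsv[120,270],hsv[210,220])
for nm,w in(('redroof',(130,215,295,375)),('blueroof',(125,206,178,248))):
    q=reg.copy(); q[w[0]:w[1],w[2]:w[3]]=1; line(cv2.morphologyEx((q&(V>165)).astype(np.uint8),cv2.MORPH_OPEN,np.ones((5,5))),.058,nm)
```

```text
red 261 box [[297.0, 248.0], [298.0, 242.0], [343.0, 253.0], [341.0, 258.0]] world [[0.526, -0.041], [0.541, -0.045], [0.511, -0.165], [0.496, -0.161]] centre [ 0.519 -0.103]
   len 0.016 ang -0.249
   len 0.124 ang -1.816
blue 254 box [[195.0, 225.0], [240.0, 219.0], [240.0, 225.0], [196.0, 231.0]] world [[0.59, 0.234], [0.606, 0.113], [0.59, 0.111], [0.574, 0.232]] centre [0.59  0.172]
   len 0.122 ang -1.444
   len 0.016 ang -2.998
[ 21  86 195] [ 20  91 194] [ 14 117 139] [ 17 105 179]
redroof 3252 box [[305.0, 198.0], [320.0, 134.0], [368.0, 145.0], [354.0, 209.0]] world [[0.66, -0.067], [0.845, -0.112], [0.811, -0.248], [0.628, -0.199]] centre [ 0.736 -0.157]
   len 0.19 ang -0.238
   len 0.14 ang -1.815
blueroof 3163 box [[182.0, 135.0], [231.0, 129.0], [238.0, 195.0], [189.0, 200.0]] world [[0.849, 0.279], [0.863, 0.139], [0.673, 0.117], [0.659, 0.252]] centre [0.761 0.197]
   len 0.141 ang -1.477
   len 0.191 ang -3.023
```

Sizes come out right: both roofs 190x140 and the fronts 122–124. The red axis yaw is −0.243, with its outer face at about (0.512, −0.101). The blue axis yaw is +0.12. I'm setting out with the fingers shut.

```bash
python3 -m crank '[[1,[197,-148,40],[0,0,0.626]],[1,[197,-148,40],[0,0,0.626]],[1,[197,-148,40],[0,0,0.626]],[1,[197,-148,40],[0,0,0.626]],[1,[197,-148,40],[0,0,0.626]]]' 40
cat >> h.py <<'E'
def to(x,y,z,yaw):
    s=arm.state(); q=s['eef_rot']; Rm=rotm(q); d=Rm.T@(np.array([x,y,z])-s['eef_pos'])*1000
    Rt=R.from_euler('z',yaw).as_matrix()@np.diag([1,-1,-1]); rv=R.from_matrix(Rm.T@Rt).as_rotvec()
    print('t',round(s['t'],2),'pos',s['eef_pos'].round(4),'shift',d.round(1),'turn',rv.round(3),'F',s['ft_force'].round(2),'w',round(s['gripper_width'],2))
E
python3 -c "
from h import *
to(.459,-.088,.15,-.243)"
```

```text
t: 1.5
eef_pos: [0.33, -0.304, 0.2144]
eef_rot: [0.0, 0.992, -0.124, 0.0]
ft_force: [1.1, -0.5, -0.5]
gripper_width: 0.14
t 1.5 pos [ 0.33   -0.304   0.2144] shift [  71.8 -241.2   64.3] turn [ 0.001 -0.001 -0.006] F [ 1.13 -0.55 -0.48] w 0.14
```

```bash
python3 -m crank '[[1,[72,-241,50],[0,0,0]],[1,[72,-241,50],[0,0,0]],[1,[72,-241,50],[0,0,0]],[1,[72,-241,50],[0,0,0]],[1,[72,-241,50],[0,0,0]]]'
python3 -m crank '[[1,[0,0,0],[0,0,0]]]'
python3 - <<'E'
from h import *
save('side','s1.png')
to(.459,-.088,.05,-.243)
E
```

```text
t: 2.0
eef_pos: [0.455, -0.0923, 0.1657]
eef_rot: [0.0, 0.993, -0.121, 0.001]
ft_force: [0.6, -0.5, -0.0]
gripper_width: -0.001
t: 2.1
eef_pos: [0.4553, -0.0886, 0.1647]
eef_rot: [-0.001, 0.993, -0.118, -0.001]
ft_force: [-0.2, 0.1, -0.5]
gripper_width: -0.001
t 2.15 pos [ 0.4546 -0.0911  0.1651] shift [  3.7  -4.  115.1] turn [-0.001  0.001  0.006] F [ 0.27 -0.88  0.02] w -0.0
```

View pics/s1.png

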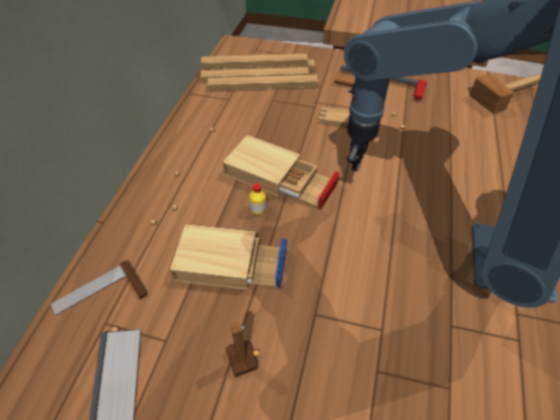

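The shut fingers, tip at about (165, 355), hang in front of the red front at (189, 329). Nothing else has moved. I go down, then push forward.

```bash
python3 -m crank '[[1,[4,-3,45],[0,0,0]],[1,[4,-3,85],[0,0,0]],[1,[4,-3,113],[0,0,0]],[1,[4,-3,113],[0,0,0]]]'
python3 -m crank '[[1,[15,0,0],[0,0,0]],[1,[30,0,0],[0,0,0]],[1,[40,0,0],[0,0,0]],[1,[50,0,0],[0,0,0]],[1,[60,0,0],[0,0,0]]]'
python3 -m crank '[[1,[8,0,0],[0,0,0]],[1,[16,0,0],[0,0,0]],[1,[22,0,0],[0,0,0]],[1,[22,0,0],[0,0,0]]]'
```

```text
t: 2.55
eef_pos: [0.4558, -0.0924, 0.0498]
eef_rot: [-0.001, 0.993, -0.122, -0.004]
ft_force: [-1.2, 0.3, -0.8]
gripper_width: 0.0
t: 3.05
eef_pos: [0.5168, -0.1071, 0.0534]
eef_rot: [0.0, 0.993, -0.121, -0.0]
ft_force: [-3.3, 0.3, 2.5]
gripper_width: -0.001
t: 3.45
eef_pos: [0.5395, -0.1121, 0.0526]
eef_rot: [0.0, 0.993, -0.121, 0.001]
ft_force: [0.2, -0.0, -0.2]
gripper_width: -0.004
```

```bash
python3 -m crank '[[1,[4,0,0],[0,0,0]],[1,[8,0,0],[0,0,0]],[1,[10,0,0],[0,0,0]],[1,[10,0,0],[0,0,0]]]'
python3 -m crank '[[1,[3,0,0],[0,0,0]],[1,[6,0,0],[0,0,0]],[1,[6,0,0],[0,0,0]]]'
```

```text
t: 3.85
eef_pos: [0.5483, -0.1141, 0.0525]
eef_rot: [-0.0, 0.993, -0.121, 0.0]
ft_force: [-1.9, 1.2, -0.6]
gripper_width: 0.0
t: 4.15
eef_pos: [0.5543, -0.1158, 0.0526]
eef_rot: [-0.0, 0.993, -0.121, 0.0]
ft_force: [-1.7, 1.8, -0.7]
gripper_width: -0.004
```

```bash
python3 -m crank '[[1,[3,0,0],[0,0,0]],[1,[5,0,0],[0,0,0]],[1,[5,0,0],[0,0,0]]]'
python3 -m crank '[[1,[2,0,0],[0,0,0]],[1,[4,0,0],[0,0,0]],[1,[4,0,0],[0,0,0]]]'
```

```text
t: 4.45
eef_pos: [0.5558, -0.1161, 0.0525]
eef_rot: [-0.0, 0.993, -0.121, -0.003]
ft_force: [-11.9, 2.3, 8.4]
gripper_width: -0.001
t: 4.75
eef_pos: [0.5559, -0.1161, 0.0524]
eef_rot: [-0.001, 0.993, -0.121, -0.007]
ft_force: [-22.4, 3.3, 19.0]
gripper_width: -0.002
```

Red is home against its hard stop: force rises with no further travel. I back off, lift, and check the picture.

```bash
python3 -m crank '[[1,[-25,0,0],[0,0,0]],[1,[-50,0,0],[0,0,0]],[1,[-58,0,-40],[0,0,0]],[1,[-58,0,-90],[0,0,0]],[1,[-58,0,-125],[0,0,0]]]'
python3 -m crank '[[1,[0,0,0],[0,0,0]]]'
python3 - <<'E'
from h import *
im=save('top','t2.png'); cv2.imwrite('pics/t2c.png',cv2.resize(im[120:270,170:390,::-1],None,fx=3.5,fy=3.5,interpolation=cv2.INTER_CUBIC))
for q,z in(('red_push',.03),('blue_push',.03),('blue_hook',.035)):
    for d in arm.mark_of('top',q)[:1]: print(q,d['p'],d['pixel'],at_z('top',d['pixel'],z).round(3))
to(.623,.178,.17,.12)
E
```

```text
t: 5.25
eef_pos: [0.5076, -0.1046, 0.1811]
eef_rot: [0.001, 0.993, -0.121, 0.002]
ft_force: [0.1, -0.4, -0.1]
gripper_width: 0.001
t: 5.35
eef_pos: [0.5104, -0.1058, 0.184]
eef_rot: [0.002, 0.993, -0.121, 0.007]
ft_force: [-0.3, -0.4, -0.1]
gripper_width: -0.001
red_push 0.45 [167.9, 215.8] [0.758 0.185 0.03 ]
blue_push 0.96 [234.9, 218.3] [0.566 0.175 0.03 ]
blue_hook 0.61 [184.6, 282.6] [ 0.705 -0.005  0.035]
t 5.55 pos [ 0.5059 -0.1038  0.1767] shift [  45.8 -301.7    6.7] turn [-0.     0.001 -0.363] F [-0.13  0.16  0.35] w 0.0
```

View pics/t2c.png

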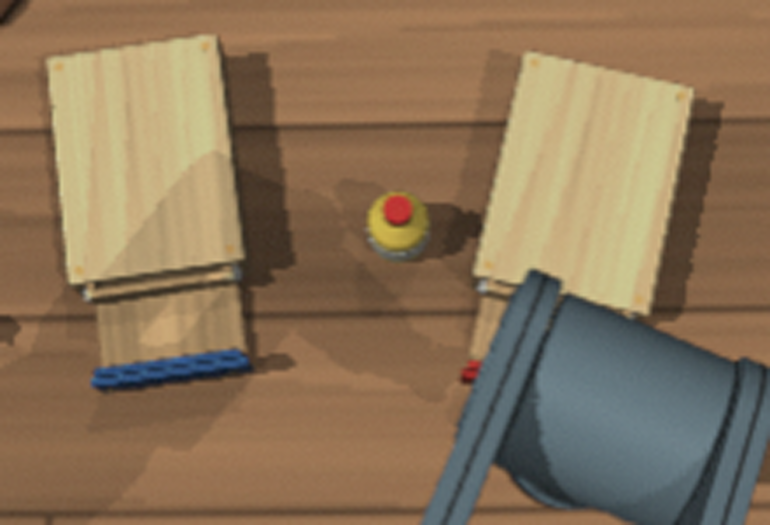

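The crop shows the red front close in at (470, 372), mostly hidden by the arm, and the glue bottle unmoved. The blue pocket is clear between the lip (row 355) and the divider (row 290); its centre fits my (0.623, 0.178).

```bash
python3 -m crank '[[1,[23,-150,0],[0,0,-0.2]],[1,[23,-150,0],[0,0,-0.2]],[1,[23,-150,0],[0,0,-0.2]],[1,[46,-240,0],[0,0,-0.363]],[1,[46,-240,0],[0,0,-0.363]]]'
python3 -c "
from h import *
to(.623,.178,.17,.12)"
```

```text
t: 6.05
eef_pos: [0.6087, 0.1202, 0.1755]
eef_rot: [-0.0, 0.998, 0.062, -0.001]
ft_force: [0.9, -2.2, -0.7]
gripper_width: 0.002
t 6.05 pos [0.6087 0.1202 0.1755] shift [ 21.4 -55.6   5.5] turn [-0.     0.003  0.004] F [ 0.93 -2.18 -0.67] w 0.0
```

```bash
python3 -m crank '[[1,[17,-40,0],[0,0,0]],[1,[17,-52,0],[0,0,0]],[1,[17,-52,0],[0,0,0]],[1,[17,-52,0],[0,0,0]]]'
python3 - <<'E'
from h import *
save('side','s3.png')
im=save('top','t3.png'); cv2.imwrite('pics/t3c.png',np.vstack([cv2.resize(x[a:a+150,170:390,::-1],None,fx=2,fy=2) for x,a in((im,120),(cv2.imread('pics/s3.png')[:,:,::-1],150))]))
to(.623,.178,.05,.12)
E
```

```text
t: 6.45
eef_pos: [0.6185, 0.1708, 0.1763]
eef_rot: [0.0, 0.998, 0.06, -0.001]
ft_force: [0.2, -0.2, -0.2]
gripper_width: -0.003
t 6.55 pos [0.619  0.1699 0.1772] shift [  5.1  -7.6 127.2] turn [ 0.001  0.001 -0.002] F [-0.39 -0.93  0.2 ] w -0.0
```

View pics/t3c.png

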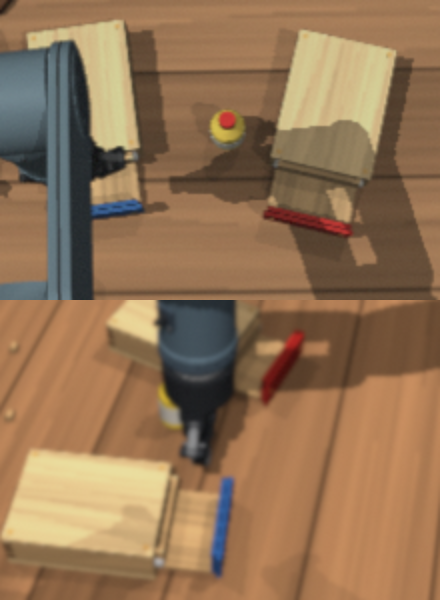

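The red front now sits as close to its housing as the blue one. The fingers are over the blue pocket, so I go down with the small correction.

```bash
python3 -m crank '[[1,[5,-6,40],[0,0,0]],[1,[5,-6,80],[0,0,0]],[1,[5,-6,105],[0,0,0]],[1,[5,-6,118],[0,0,0]],[1,[5,-6,129],[0,0,0]]]'
python3 -m crank '[[1,[0,0,0],[0,0,0]]]'
python3 - <<'E'
from h import *
save('side','s4.png'); im=cv2.imread('pics/t3.png'); hsv=cv2.cvtColor(im,cv2.COLOR_BGR2HSV); H,S,V=[hsv[...,i] for i in range(3)]
m=((H<6)|(H>174))&(S>150)&(V>60); m[:,:295]=0;m[:,360:]=0;m[:215]=0;m[250:]=0
y,x=np.nonzero(m); c=cv2.minAreaRect(np.c_[x,y].astype(np.float32))[0]; p=at_z('top',(c[1],c[0]),.052); print(p,(p[:2]-[.736,-.157])@[.9706,-.2406])
cv2.imwrite('pics/s4c.png',cv2.resize(cv2.imread('pics/s4.png')[170:320,150:350],None,fx=3,fy=3))
to(.623,.178,.047,.12)
E
```

```text
t: 7.05
eef_pos: [0.6238, 0.1768, 0.0482]
eef_rot: [0.0, 0.998, 0.059, -0.0]
ft_force: [-0.4, -1.1, -0.2]
gripper_width: 0.001
t: 7.15
eef_pos: [0.6234, 0.1773, 0.0481]
eef_rot: [0.0, 0.998, 0.059, -0.001]
ft_force: [0.4, -0.4, -0.6]
gripper_width: 0.005
[ 0.5721186  -0.11538121  0.052     ] -0.16907676543877256
t 7.2 pos [0.6241 0.1776 0.0492] shift [-1.  -0.5  2.2] turn [ 0.    -0.001 -0.001] F [0.64 0.49 0.02] w 0.0
```

View pics/s4c.png

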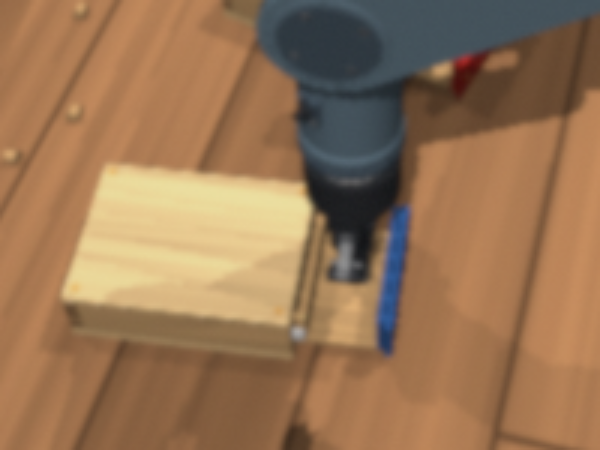

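The shut fingertips stand inside the blue pocket, at about (350, 265) in the crop, with no contact. Now I draw the tray out.

```bash
python3 -m crank '[[1,[-8,0,0],[0,0,0]],[1,[-14,0,0],[0,0,0]],[1,[-20,0,0],[0,0,0]],[1,[-26,0,0],[0,0,0]],[1,[-32,0,0],[0,0,0]]]'
python3 -m crank '[[1,[-8,0,0],[0,0,0]],[1,[-16,0,0],[0,0,0]],[1,[-24,0,0],[0,0,0]],[1,[-32,0,0],[0,0,0]],[1,[-40,0,0],[0,0,0]]]'
python3 -m crank '[[1,[-8,0,0],[0,0,0]],[1,[-16,0,0],[0,0,0]],[1,[-24,0,0],[0,0,0]],[1,[-32,0,0],[0,0,0]],[1,[-40,0,0],[0,0,0]]]'
```

```text
t: 7.7
eef_pos: [0.5924, 0.1743, 0.0498]
eef_rot: [0.0, 0.998, 0.06, 0.001]
ft_force: [4.1, -0.5, 2.6]
gripper_width: 0.001
t: 8.2
eef_pos: [0.5514, 0.1694, 0.0487]
eef_rot: [0.0, 0.998, 0.06, -0.0]
ft_force: [2.6, -0.9, 2.1]
gripper_width: -0.0
t: 8.7
eef_pos: [0.5117, 0.1646, 0.0486]
eef_rot: [0.0, 0.998, 0.06, -0.0]
ft_force: [2.9, -3.2, 0.8]
gripper_width: 0.004
```

```bash
python3 -m crank '[[1,[-6,0,0],[0,0,0]],[1,[-12,0,0],[0,0,0]],[1,[-17,0,0],[0,0,0]],[1,[-21,0,0],[0,0,0]],[1,[-21,0,0],[0,0,0]]]'
python3 -m crank '[[1,[-3,0,0],[0,0,0]],[1,[-6,0,0],[0,0,0]],[1,[-8,0,0],[0,0,0]],[1,[-8,0,0],[0,0,0]]]'
```

```text
t: 9.2
eef_pos: [0.4903, 0.1624, 0.0485]
eef_rot: [-0.0, 0.998, 0.06, -0.001]
ft_force: [0.8, 0.0, 0.0]
gripper_width: -0.001
t: 9.6
eef_pos: [0.4839, 0.1615, 0.0487]
eef_rot: [-0.0, 0.998, 0.06, 0.0]
ft_force: [3.3, 1.3, -3.1]
gripper_width: -0.0
```

```bash
python3 -m crank '[[1,[-2,0,0],[0,0,0]],[1,[-4,0,0],[0,0,0]],[1,[-4,0,0],[0,0,0]]]'
python3 -m crank '[[1,[-2,0,0],[0,0,0]],[1,[-4,0,0],[0,0,0]],[1,[-4,0,0],[0,0,0]]]'
```

```text
t: 9.9
eef_pos: [0.4838, 0.1615, 0.0494]
eef_rot: [-0.001, 0.998, 0.06, 0.004]
ft_force: [13.0, 3.8, -9.5]
gripper_width: 0.0
t: 10.2
eef_pos: [0.4837, 0.1613, 0.0501]
eef_rot: [-0.001, 0.998, 0.059, 0.008]
ft_force: [21.4, 5.5, -15.6]
gripper_width: 0.003
```

The stop is reached: force rises at x = 0.484, as predicted. I ease off the lip to mid-pocket and lift clear.

```bash
python3 -m crank '[[1,[10,0,0],[0,0,0]],[1,[23,0,0],[0,0,0]],[1,[23,0,0],[0,0,0]],[1,[23,0,-15],[0,0,0]],[1,[23,0,-45],[0,0,0]]]'
python3 -m crank '[[1,[0,0,-45],[0,0,0]],[1,[0,0,-90],[0,0,0]],[1,[-40,0,-110],[0,0,0]],[1,[-85,0,-120],[0,0,0]],[1,[-125,0,-120],[0,0,0]]]'
python3 -m crank '[[1,[0,0,0],[0,0,0]],[1,[0,0,0],[0,0,0]]]'
python3 - <<'E'
from h import *
im=save('top','t5.png'); b=save('side','s5.png')
cv2.imwrite('pics/5.png',np.vstack([im[100:320],b[120:360]])[:,:,::-1])
for q,z in(('gauge_mid',.05),('glue_mid',.047),('board_mid',.01),('blue_push',.03),('chisel_mid',.028),('red_push',.03)):
    for d in arm.mark_of('top',q)[:1]: print(q,round(d['p'],2),d['pixel'],at_z('top',d['pixel'],z).round(3))
hsv=cv2.cvtColor(im,cv2.COLOR_RGB2HSV); H,S,V=[hsv[...,i] for i in range(3)]
for nm,m,w,c0,u in(('red',((H<6)|(H>174))&(S>150)&(V>60),(215,250,295,360),[.736,-.157],[.9706,-.2406]),('blue',(H>100)&(H<130)&(S>100),(225,300,170,262),[.761,.197],[.9928,.1197])):
    k=np.zeros(m.shape,bool);k[w[0]:w[1],w[2]:w[3]]=1; y,x=np.nonzero(m&k); c=cv2.minAreaRect(np.c_[x,y].astype(np.float32))[0]
    p=at_z('top',(c[1],c[0]),.052); print(nm,len(x),p.round(3),(p[:2]-c0)@u)
to(.36,.15,.3,.12)
E
```

```text
t: 10.7
eef_pos: [0.495, 0.1627, 0.0916]
eef_rot: [0.0, 0.998, 0.06, -0.004]
ft_force: [0.5, -0.1, -0.1]
gripper_width: -0.002
t: 11.2
eef_pos: [0.372, 0.1479, 0.2146]
eef_rot: [0.0, 0.998, 0.06, 0.0]
ft_force: [-0.0, -0.1, 0.6]
gripper_width: 0.001
t: 11.4
eef_pos: [0.373, 0.1481, 0.2137]
eef_rot: [0.0, 0.998, 0.06, -0.0]
ft_force: [0.3, 0.4, 0.6]
gripper_width: 0.0
gauge_mid 0.79 [215.6, 129.3] [0.62  0.422 0.05 ]
glue_mid 0.81 [182.5, 284.5] [ 0.708 -0.011  0.047]
board_mid 0.56 [242.3, 448.2] [ 0.538 -0.47   0.01 ]
blue_push 0.8 [280.5, 222.0] [0.441 0.163 0.03 ]
chisel_mid 0.74 [216.6, 210.9] [0.618 0.197 0.028]
red_push 0.8 [235.7, 322.4] [ 0.56  -0.113  0.03 ]
red 279 [ 0.572 -0.116  0.052] -0.1687099025319857
blue 202 [0.466 0.156 0.052] -0.29829758288051067
t 11.8 pos [0.3748 0.1481 0.2133] shift [-14.6  -3.6 -86.6] turn [-0.     0.001 -0.   ] F [ 0.04  0.18 -0.04] w 0.0
```

View pics/5.png

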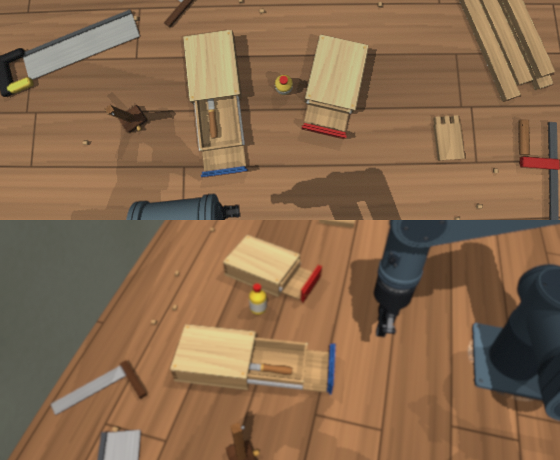

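The picture shows the blue tray fully out with the chisel lying in it, the red tray home, the bystanders in place and the hand clear. The difference between the two fronts, 0.298 − 0.169 = 0.129 m, matches the 0.130 m stop.

```bash
python3 -c "
from station import arm
print(arm.job_done())"
```

```text
the job is handed in; nothing more can be done
None
```

The job is handed in; it reports no verdict. The red tray is home, and the blue tray is out at its stop with the chisel lying in it.

- **Red tray:** I pushed it with shut fingertips until it hit its hard stop. Force rose to about 22 N in x with no more travel.
- **Blue tray:** I lowered the shut fingertips into the pocket behind the lip and drew the tray out until force rose to about 21 N at the stop. Nothing was pinched.
- **Finish:** I eased off the lip, lifted, and backed away. Wrist force was about 0 at the end.

**Last checks, from the final pictures:**
- The blue front measures 0.298 m from its housing centre and the red front 0.169 m. If red is home, that puts the blue tray about 0.129 m out, against its 0.130 m stop.
- The chisel shows lying in the blue tray's compartment.
- The marks for the gauge, glue bottle and board differ by 6 to 15 mm from the first look. The largest is the glue bottle, at about 14 mm, close to the 15 mm limit. I put these down to network scatter, since the bottle looks unmoved in the pictures and the hand never came near any of the three.
- The early network marks for the blue front and lip differed by about 10 mm from the colour measurement. I used the colour and housing geometry, and both contacts came where it predicted.

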